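# Hold the sugar jar's lid up to the camera, underside first

## Robot

A 7-joint arm with a two-finger parallel gripper is mounted at the origin on the work surface. World frame = base frame: x ahead of the robot, y to its left, z up, the work surface at z = 0. Lengths are in m, angles in rad, forces in N, time in s.
With the tool pointing down it reaches from about 0.4 to 0.875 m from the base axis. Payload 19.3 kg.
Tool frame: the origin (TCP) lies at the very end of the fingers, on their centre line; the grasp point (between the pads) lies 19 mm behind it; z points along the fingers, y is the line along which they close (so a half turn about z gives the same grasp; the last joint's range is limited). The gripper opens to 85 mm and grips with 20 to 120 N. Pads are 22 mm wide; open, the fingers measure 114 mm over their backs; the gripper's body (76 mm by 85 mm) begins 54 mm behind the grasp point. The pads swing forward as they close: fully open they stand 13 mm farther back than shut.
Start: joints at [-1.284, 0.521, -0.036, 1.599, 0.021, 1.021, -0.113], TCP at [0.218, 0.586, 0.231] pointing down, gripper open.
Joint ranges: [-2.91, 2.91], [-0.3, 2.13], [-1.5, 1.42], [0.17, 2.43], [-1.26, 4.41], [0.16, 1.93], [-2.52, 2.52]. Speed limits (rad/s): [1.89, 1.89, 2.39, 2.39, 3.01, 3.01, 3.01].

## Interface

Orientations are given as [roll, pitch, yaw] about the fixed x, y, z axes, in that order (R = Rz(yaw) Ry(pitch) Rx(roll)).
In Python, from workcell import bot gives the robot as it stands.
- The arm moves only by the tool carry_out, never from a script. Its argument "rows" is a list that holds one entry, the list of rows, each a list of 4 numbers: the shift along the tool's x, y, z in m, then the turn about the tool's z in degrees. In form: [[[x, y, z, twist], ...]]. A call has 1 to 12 rows; each row is the pose to reach, as a shift and turn from the pose commanded when the call began, along the tool's axes at that moment; what a row does not reach only later rows make up. A row lasts 1/12 s, in which the tool goes at most 41.7 mm and 7.16 degrees, less where a joint would pass 70% of its speed; a pose out of reach is approached as far as the arm can. A call with a gripper value outside its range is refused whole. "grip" is the finger opening in m, from 0 to 0.0854, set as the call begins (left out, the last holds). The fingers move at their own pace and stop on an object; "grip_force" is the grip in N (left out, the last holds). Time passes only in rows, so rows that repeat a pose let the fingers close. It gives the time, the measured TCP pose, the force, the opening and the grip force at its end, in the units of the state.
- bot.observe(): the state, without advancing time (a new reading comes with each control period).
- bot.grab_frame(name): name is "scene" or "top"; returns a dict with "pixels" (384x512x3 uint8, red, green, blue), "K" (3x3 intrinsics, pixels), "pose" (4x4, takes a point from camera to world coordinates). Camera axes: x right, y down, z forward; pixel columns grow to the right and rows downward; lengths in m; the calibration is good to about 2 mm. A picture is of the moment at which its call begins. There is no depth.
- bot.job_done(): hands the job in; it is judged then, once.
Trained networks look in a picture, given as the dict that the camera call returned (one of the last four; its "shot" number tells which), for a name from the list of things; names that differ only in an ending like _2 or _b are one class to them, and where a whole thing is asked for, a point or a joint stands for the part that bears it (a point fixed in the world has none). Each returns a list of dicts, best first, with "conf" (0 to 1); they miss things now and then, are a little off and sometimes report something else, mostly with a low value. They report only what shows in the picture. A call takes as long as a camera call. They do not tell look-alikes from the thing itself.
- bot.look_for(picture, label): "position" ([column, row] in pixels, amid what is visible of it).
- bot.regions_of(picture, label): "region" (384x512 bool, what is visible of it) and "position" ([column, row] in pixels, amid what is visible of it).
- bot.spot_point(picture, label): "position" ([column, row] in pixels: a listed point, or the origin of a listed thing).
The state is a dict: "clock": time; "qpos": joint angles; "qd": joint speeds; "joint_efforts": joint torques, N m; "position": TCP position; "tool_rot": TCP orientation; "force": force on the tool from outside, world axes, zero at the start; "moment": the same for the moment, N m; "grip_width": finger opening in m; "finger_force": force on a finger pad.
Only numpy, scipy, OpenCV 4.12 (cv2) and the standard library are available. Lean on these libraries where they do the work, as an engineer would, in place of code of your own. Each camera call takes 0.05 s, during which the arm holds its last target. There are 200 camera calls.

## Task

The underside of the sugar jar's lid (the bisque-fired lid with a thick round knob and a rounded spoon notch in its edge) has to be looked at: lift it by the knob off its jar and hold it up in front of the camera on the small tripod, its underside facing squarely into the lens, centred on the lens and about 15 cm from it, with the spoon notch uppermost in the picture. Finish while still holding it there, steady in the air. Leave the jar standing where it is, do not touch the camera or its tripod, and do not disturb the other things on the table.

Things in the scene. Friction and masses are not known exactly. Their poses are not given: they have to be found in the camera images.
- lid_knob (a point): centre of the round knob of the sugar jar's lid, the point to grip: knob 30 mm across over a straight band 14 mm high centred here, top 13 mm above, neck 19 mm thick, the disc's upper face 19 mm below this point and its underside 28.5 mm below. Axes are the lid's: z out of the knob along the lid's axis, x from centre to spoon notch. Starts level, notch turned any way; grip it at any angle about z
- lid_under (a point): centre of the flat underside of the sugar jar's lid, same axes; to be centred 150 mm from the lens. The lid is loose, cream bisque clay, about 140 g: disc of 92 mm diameter, 6 mm thick at the edge, with a locating flange (68 mm diameter, 9 mm deep) below it. At the start this point is level with the jar's rim, 82 mm above the ware board
- lid_notch (a point): the spoon notch of the same lid, a rounded cut-out in the disc's edge, 18 mm deep, 26 mm wide at the edge and 17 mm at its floor, the only such notch on the table; this point lies in it, 40 mm from the lid's axis along the lid's x, 3 mm above the underside; same axes
- jar_mid (a point): the sugar jar itself, half-way up its axis: loose bellied round jar of cream bisque clay, 82 mm high without the lid, 99 mm in diameter at the belly, 89 mm at the rim (opening 77 mm), 420 g; the lid's flange stands inside the opening with about 4 mm of play. It stands on the ware board (123 mm from its foot to the top of the lid's knob); z up
- lens (a point): centre of the camera's front glass: black compact camera 106 x 60 mm, lens barrel 59 mm across and 50 mm long, on a table tripod. Axes are the camera's: MINUS x is where it looks, out of the lens; z is up in its picture; y is level with the table. It looks up (0.85 to 1.12 rad above level) and roughly back towards the robot; the lens is about 145 mm above the table
- camera_head (a joint): tilt of the camera on its tripod, rad: 0 looks level, growing as it looks up; starts between 0.85 and 1.12 and is to stay as it is (clamped with 1.5 N m)
- tripod: table tripod under the camera, fixed to the table; origin on the table under the column, legs reach 83 mm from it; its minus x is the horizontal direction in which the camera looks
- ware_board: plywood ware board, 200 x 400 x 18 mm, fixed, origin at the centre of its underside, long side along y; the sugar jar, the caddy and the casserole stand in a row along it, in any order
- caddy_mid (a point): half-way up the tea caddy: loose straight-sided round jar of the same clay, 85 mm in diameter and 104 mm high; leave alone
- caddy_lid: its lid, round, 87 mm in diameter with a flat button knob 36 mm wide and no notch, origin on the jar's rim; top 131 mm above the board; leave alone
- casserole_mid (a point): half-way up the small casserole: loose low round pot of the same clay, 109 mm in diameter and 52 mm high; leave alone
- casserole_lid: its lid, round, 108 mm in diameter with a bow handle and no notch, origin on the pot's rim; top 92 mm above the board; leave alone
- spray_bottle: white spray bottle, 72 mm in diameter, 190 mm high, origin under its centre; leave alone
- brush_pot: grey clay pot with brushes, 76 mm in diameter, about 220 mm high with the brushes, origin under its centre; leave alone
- slip_jar: screw-top glass jar, 68 mm in diameter, 75 mm high, origin under its centre; leave alone
- tape_measure: black tape measure lying flat, 70 x 66 x 34 mm, origin under its centre; leave alone
- loop_tool: wooden loop tool lying flat, 175 mm long along its x, 14 mm high, origin under its middle; leave alone
There are look-alikes about, which are no part of the job. What is shaped like the part that bears lid_knob but blue or red is not meant.

How it is judged:
By the outcome, as a careful person would: the job done as asked, in the order asked, and still so for the second after the job is handed in, while the arm keeps its last pose, push and grip.
It also fails if it takes over 42 s, if anything falls off the work surface, if the arm or the gripper's body presses on something with over 40 N, if the wrist force passes 120 N, or if a joint passes its speed limit or range.

## Working session

There is one attempt and no reset: what is moved stays moved. The work goes in short steps, Python scripts to look and compute and a tool call to move; the robot and the scene stay as the last step left them, time stands still between calls to the robot, and variables do not carry over. Pictures are saved under pics/ and viewed, at most 10 in all, crops included, and the job is handed in when it is done.

Besides the shell and the picture viewer there is one more tool, called as name(argument=value, ...) on one line, values as JSON. carry_out: Moves the arm, as the interface text tells. Its arguments: {"type":"object","properties":{"rows":{"type":"array","items":{"type":"array","items":{"type":"array","items":{"type":"number"}}}},"grip":{"type":"number"},"grip_force":{"type":"number"}},"required":["rows"]}

```bash
ls; mkdir -p pics; python3 - <<'E'
from workcell import bot
import cv2,numpy as np
s=bot.observe(); print({k:np.round(v,3) for k,v in s.items()})
for n in("scene","top"):
    p=bot.grab_frame(n); cv2.imwrite(f"pics/{n}0.png",p["pixels"][:,:,::-1])
    print(n,p["K"].round(1).tolist(),p["pose"].round(4).tolist())
    for l in["lid_knob","lid_under","lid_notch","jar_mid","lens","tripod","ware_board","caddy_lid","casserole_lid","caddy_mid","casserole_mid","spray_bottle","brush_pot","slip_jar","tape_measure","loop_tool"]:
        print(l,[(np.round(d["position"],1).tolist(),round(d["conf"],2)) for d in bot.spot_point(p,l)[:3]])
E
```

```text
pics
{'clock': np.float64(0.0), 'qpos': array([-1.284,  0.522, -0.036,  1.6  ,  0.021,  1.021, -0.113]), 'qd': array([-0.   , -0.001,  0.001, -0.002, -0.002,  0.003, -0.002]), 'joint_efforts': array([-3.0000e-03, -9.2708e+01,  1.9790e+00, -3.6993e+01,  1.8000e-02,
        8.0000e-03, -0.0000e+00]), 'position': array([0.218, 0.585, 0.231]), 'tool_rot': array([-3.141,  0.   ,  2.785]), 'force': array([ 0.254,  0.396, -0.114]), 'moment': array([-0.012, -0.007,  0.009]), 'finger_force': np.float64(0.0), 'grip_width': np.float64(0.085)}
scene [[350.9, 0.0, 254.8], [0.0, 350.9, 190.8], [0.0, 0.0, 1.0]] [[-0.0529, 0.6419, -0.7649, 1.248], [0.9986, 0.0408, -0.0348, 0.0015], [0.0089, -0.7657, -0.6432, 0.7601], [0.0, 0.0, 0.0, 1.0]]
lid_knob [([327.5, 177.9], 0.93), ([361.9, 196.8], 0.9), ([382.7, 268.6], 0.72)]
lid_under [([359.4, 204.6], 0.85), ([380.1, 274.0], 0.79), ([210.1, 214.6], 0.73)]
lid_notch [([372.4, 286.8], 0.86), ([349.8, 208.6], 0.76), ([314.7, 180.2], 0.66)]
jar_mid [([357.8, 214.7], 0.94)]
lens [([186.7, 229.5], 0.71)]
tripod [([200.2, 265.0], 0.72)]
ware_board [([352.3, 227.
[... 703 characters left out ...]
 270.6], 0.91), ([156.2, 191.2], 0.8), ([150.1, 133.1], 0.63)]
lid_notch [([191.7, 265.1], 0.79), ([164.0, 182.4], 0.67), ([160.3, 125.9], 0.63)]
jar_mid [([153.2, 191.6], 0.82), ([111.2, 187.6], 0.4)]
lens [([324.8, 128.4], 0.87)]
tripod [([319.1, 147.4], 0.56)]
ware_board [([161.7, 197.6], 0.85), ([154.3, 192.1], 0.45)]
caddy_lid [([102.7, 186.6], 0.75)]
casserole_lid [([197.5, 199.5], 0.64)]
caddy_mid [([109.6, 188.6], 0.89)]
casserole_mid []
spray_bottle [([401.4, 216.3], 0.82)]
brush_pot [([398.7, 179.3], 0.64)]
slip_jar [([272.2, 226.2], 0.92)]
tape_measure [([353.2, 244.6], 0.7), ([271.4, 226.9], 0.45), ([315.1, 213.9], 0.37)]
loop_tool [([314.7, 213.3], 0.72), ([202.6, 201.2], 0.17)]
```

```bash
python3 - <<'E'
import cv2
for n in("scene","top"):
    a=cv2.imread(f"pics/{n}0.png"); cv2.imwrite(f"pics/{n}0b.png",cv2.resize(a,(800,600),interpolation=cv2.INTER_CUBIC))
E
```

```text
(no output)
```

View pics/scene0b.png

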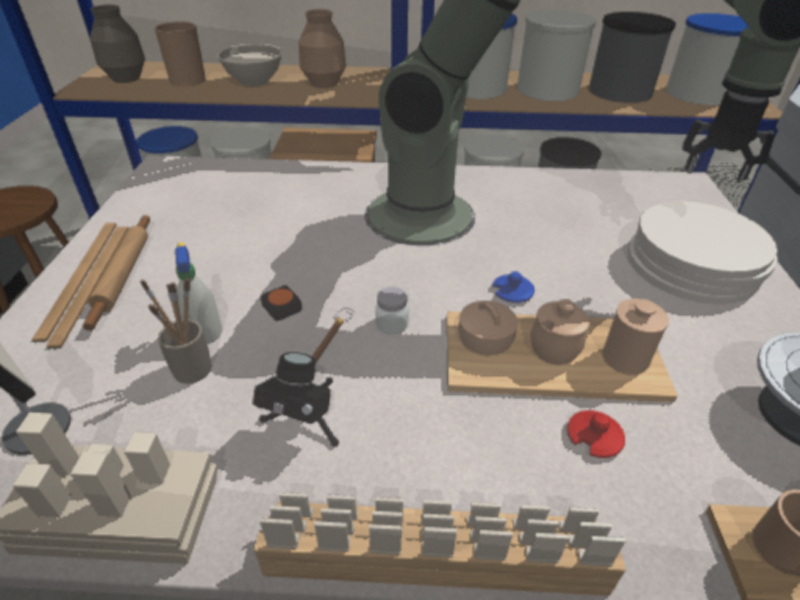

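View pics/top0b.png

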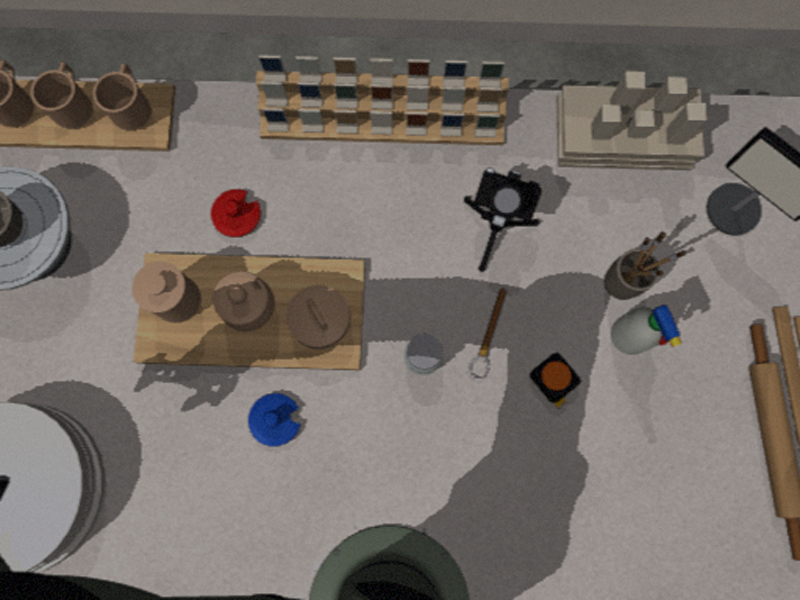

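The jar stands mid-board, with its knob near (362,197) in the scene view and (149,183) in the top view. Its notch is at about (164,182) in the top view. The camera is at (187,229) in the scene view and (325,128) in the top view, looking up. The blue and red lids are decoys.

```bash
cat > h.py <<'E'
from workcell import bot
import cv2,numpy as np
from scipy.spatial.transform import Rotation as Ro
def ray(p,uv):
    d=p["pose"][:3,:3]@np.linalg.inv(p["K"])@np.r_[uv,1.]; return p["pose"][:3,3],d/np.linalg.norm(d)
def tri(ps,uvs):
    A=0;b=0;R=[ray(p,u) for p,u in zip(ps,uvs)]
    for o,d in R:
        M=np.eye(3)-np.outer(d,d);A=A+M;b=b+M@o
    x=np.linalg.solve(A,b); return x,[np.linalg.norm((np.eye(3)-np.outer(d,d))@(x-o)) for o,d in R]
def atz(p,uv,z):
    o,d=ray(p,uv); return o+d*(z-o[2])/d[2]
def proj(p,X):
    T=np.linalg.inv(p["pose"]); c=X@T[:3,:3].T+T[:3,3]; c=c@p["K"].T; return c[...,:2]/c[...,2:]
E
python3 - <<'E'
from h import *
S=bot.grab_frame("scene");T=bot.grab_frame("top")
np.set_printoptions(precision=4,suppress=True)
pts=dict(knob=((361.9,196.8),(149.2,183.5),.1285),notch=((349.8,208.6),(164,182.4),.103),under=((359.4,204.6),(156.2,191.2),.1),jarmid=((357.8,214.7),(153.2,191.6),.059),lens=((186.7,229.5),(324.8,128.4),.145),tripod=((200.2,265),(319.1,147.4),0),board=((352.3,227.3),(161.7,197.6),0),caddy=((409.2,204),(102.7,186.6),.122),cass=((311.2,204.2),(197.5,199.5),.07),slip=((249.6,208.9),(272.2,226.2),0),spray=((128.7,213.1),(401.4,216.3),0),brush=((123.3,236.7),(398.7,179.3),0))
for k,(a,b,z) in pts.items(): print(k,*tri([S,T],[a,b]),atz(S,a,z),atz(T,b,z))
for n,p in(("S",S),("T",T)):
    r=bot.regions_of(p,"camera_head"); print(n,[(np.round(d["position"]),round(d["conf"],2),d["region"].sum()) for d in r])
    if r: np.save(f"cam{n}.npy",r[0]["region"])
    r=bot.regions_of(p,"lid_knob"); print(n,[(np.round(d["position"]),round(d["conf"],2),d["region"].sum()) for d in r])
a=S["pixels"][205:300,150:225,::-1];b=T["pixels"][95:180,285:360,::-1];c=T["pixels"][165:215,130:185,::-1];d=S["pixels"][185:235,335:390,::-1]
f=lambda x:cv2.resize(x,(400,300),interpolation=cv2.INTER_CUBIC)
cv2.imwrite("pics/crop1.png",np.vstack([np.hstack([f(a),f(b)]),np.hstack([f(d),f(c)])]))
import pickle;pickle.dump((S,T),open("frames.pkl","wb"))
E
```

```text
knob [0.5156 0.2614 0.1391] [np.float64(0.0024225766198748377), np.float64(0.0024225766198747944)] [0.5035 0.2632 0.1285] [0.5184 0.2664 0.1285]
notch [0.5274 0.2322 0.1046] [np.float64(0.0013287939462244068), np.float64(0.001328793946224441)] [0.5258 0.2314 0.103 ] [0.5279 0.2339 0.103 ]
under [0.5051 0.2575 0.1002] [np.float64(0.004117658028091735), np.float64(0.004117658028091815)] [0.5042 0.2619 0.1   ] [0.5044 0.2534 0.1   ]
jarmid [0.5094 0.2661 0.0662] [np.float64(0.0027464156809829045), np.float64(0.002746415680983004)] [0.5021 0.2659 0.059 ] [0.5113 0.2705 0.059 ]
lens [ 0.6735 -0.1844  0.1475] [np.float64(0.0022978280035346357), np.float64(0.0022978280035345806)] [ 0.6711 -0.1875  0.145 ] [ 0.674  -0.1824  0.145 ]
tripod [ 0.6649 -0.1778  0.0034] [np.float64(0.008798789679404822), np.float64(0.008798789679404848)] [ 0.6626 -0.1696  0.    ] [ 0.6671 -0.1871  0.    ]
board [0.5048 0.2579 0.0092] [np.float64(0.0010804680666519446), np.float64(0.0010804680666519544)] [0.4956 0.2621 0.    ] [0.5063 0.2587 0.    ]
caddy [0.5102 0.3916 0.1148] [np.float64(0.0020393418361044596), n
[... 391 characters left out ...]
.4243 -0.0038] [np.float64(0.003717539467734133), np.float64(0.003717539467734104)] [ 0.4767 -0.4262  0.    ] [ 0.4717 -0.4193  0.    ]
brush [ 0.5771 -0.4111  0.0029] [np.float64(0.002924526991524205), np.float64(0.0029245269915241815)] [ 0.5748 -0.4095  0.    ] [ 0.5786 -0.415   0.    ]
S [(array([189., 250.]), 0.67, np.int64(1487))]
S [(array([359., 205.]), 0.96, np.int64(617)), (array([384., 277.]), 0.85, np.int64(878)), (array([329., 183.]), 0.63, np.int64(355)), (array([348., 239.]), 0.31, np.int64(4278))]
T [(array([324., 124.]), 0.82, np.int64(1036))]
T [(array([152., 188.]), 0.78, np.int64(882)), (array([149., 136.]), 0.76, np.int64(734)), (array([176., 266.]), 0.75, np.int64(868))]
```

View pics/crop1.png

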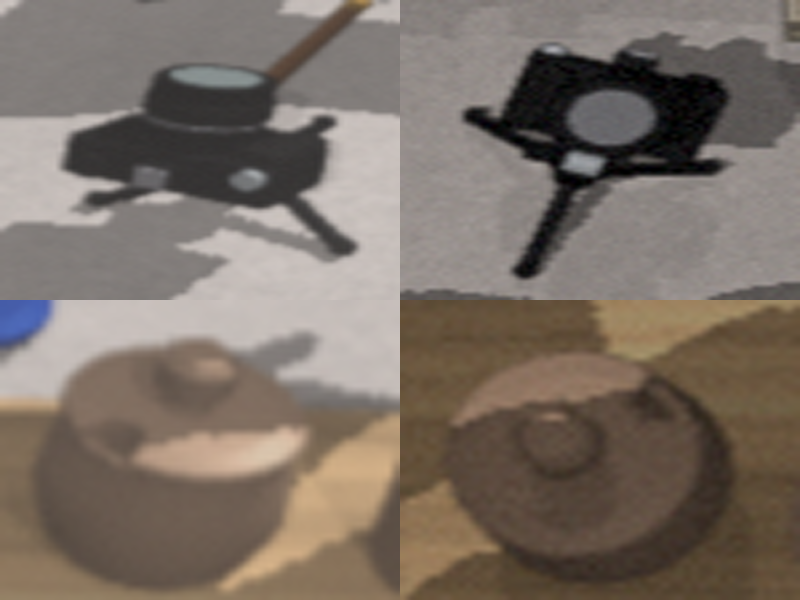

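The crop shows the lens disc clearly in both views, plus three tripod feet. In the top view the feet are at about (308,171), (298,128) and (345,142). The notch of the lid points away from the knob, towards the camera's side of the table. Next I'll fit the camera's pan and tilt from its silhouette and the jar lid from its outline.

```bash
cat > fit.py <<'E'
from h import *
import pickle
from scipy.optimize import differential_evolution,minimize
np.set_printoptions(precision=4,suppress=True)
S,T=pickle.load(open("frames.pkl","rb"))
feet=np.array([atz(T,u,.006)[:2] for u in((308.4,171.5),(298.1,127.6),(345,141.7))])
A=np.c_[2*feet,np.ones(3)];c=np.linalg.solve(A,(feet**2).sum(1))[:2]
print("tripod",c,"r",np.linalg.norm(feet-c,axis=1),"ang",np.degrees(np.arctan2(*(feet-c).T[::-1])))
data=[]
for p,n,box in((S,"S",(205,300,150,225)),(T,"T",(95,180,285,360))):
    g=p["pixels"].astype(int); m=np.zeros(g.shape[:2],np.uint8)
    r0,r1,c0,c1=box
    dark=np.zeros_like(m); dark[r0:r1,c0:c1]=(g[r0:r1,c0:c1].max(2)<62)
    full=cv2.morphologyEx(dark,cv2.MORPH_CLOSE,np.ones((3,3)))
    cs,_=cv2.findContours(full,cv2.RETR_EXTERNAL,2); full[:]=0; cv2.drawContours(full,[max(cs,key=cv2.contourArea)],-1,1,-1)
    op=cv2.morphologyEx(full,cv2.MORPH_OPEN,cv2.getStructuringElement(2,(9,9)))
    glass=((full==1)&(g.min(2)>75)).astype(np.uint8); k,l,st,ce=cv2.connectedComponentsWithStats(glass)
    i=1+np.argmax(st[1:,4]); gl=(l==i).astype(np.uint8); cs,_=cv2.findContours(gl,0,2)
    print(n,"net",np.load(f"cam{n}.npy").sum(),"op",op.sum(),"glass",st[i],ce[i],cv2.fitEllipse(cs[0]))
    data.append((p,op,ce[i],gl))
L,e=tri([S,T],[d[2] for d in data]);print("lens",L,e)
a=np.linspace(0,2*np.pi,40)
def masks(q,p):
    x,y,z,pan,til,t,dy,dz=q
    b=np.array([-np.cos(til)*np.cos(pan),-np.cos(til)*np.sin(pan),-np.sin(til)])  # camera +x (backwards); looks along -b
    f=-b; yv=np.cross([0,0,1],b);yv/=np.linalg.norm(yv); zv=np.cross(b,yv); o=np.array([x,y,z])
    m=np.zeros((384*1,512),np.uint8)
    ring=lambda r,d:o+d*b+r*(np.cos(a)[:,None]*yv+np.sin(a)[:,None]*zv)
    cyl=np.vstack([ring(.0295,0),ring(.0295,.05)])
    bx=np.array([o+b*(.05+i*t)+yv*(dy+j*.053)+zv*(dz+k*.03) for i in(0,1) for j in(-1,1) for k in(-1,1)])
    for P in(cyl,bx):
        h=cv2.convexHull((proj(p,P)).astype(np.float32)); cv2.fillConvexPoly(m,np.round(h*16).astype(np.int32),1,shift=4)
    return m
def cost(q):
    v=0
    for p,op,ce,gl in data:
        m=masks(q,p); v+=(m!=op).sum()/op.sum()
        v+=.02*np.sum((proj(p,np.array(q[:3]))-ce)**2)
    return v+((q[6]/.01)**2+(q[7]/.01)**2)*.02
bd=[(L[0]-.006,L[0]+.006),(L[1]-.006,L[1]+.006),(L[2]-.006,L[2]+.006),(1.8,4.2),(.75,1.2),(.02,.06),(-.01,.01),(-.008,.008)]
for s in(1,2):
    r=differential_evolution(cost,bd,seed=s,maxiter=120,popsize=12); print(r.fun,r.x,np.degrees(r.x[3:5]),[cost(np.r_[r.x[:4],t,r.x[5:]]).round(3) for t in np.arange(.8,1.2,.05)])
np.save("camfit.npy",r.x)
vis=[]
for p,op,ce,gl in data:
    v=p["pixels"][:,:,::-1].copy(); m=masks(r.x,p); v=cv2.resize(v,None,fx=4,fy=4)
    for mm,co in((m,(0,0,255)),(op,(0,255,0))):
        cs,_=cv2.findContours(cv2.resize(mm,None,fx=4,fy=4),0,2); cv2.drawContours(v,cs,-1,co,1)
    u=(ce*4).astype(int); vis.append(v[u[1]-150:u[1]+250,u[0]-200:u[0]+200])
cv2.imwrite("pics/fit1.png",np.hstack(vis))
E
python3 fit.py
```

```text
tripod [ 0.6681 -0.1829] r [0.08 0.08 0.08] ang [160.2484  46.2283 -78.1356]
S net 1487 op 1099 glass [193 258   7   8  43] [196.093  261.4186] ((196.1001434326172, 261.47784423828125), (6.273372173309326, 7.311197757720947), 40.58114242553711)
T net 1036 op 1187 glass [317 121  16  15 191] [324.1571 127.8743] ((324.1291198730469, 127.997802734375), (15.056747436523438, 15.281867980957031), 31.434524536132812)
lens [ 0.7019 -0.1797  0.0653] [np.float64(0.012505913167529071), np.float64(0.012505913167529073)]
2.8656158465016177 [ 0.7007 -0.1768  0.0696  1.8396  0.9888  0.02    0.0003 -0.0022] [105.402   56.6531] [np.float64(2.887), np.float64(2.877), np.float64(2.874), np.float64(2.871), np.float64(2.87), np.float64(2.874), np.float64(2.899), np.float64(2.911)]
2.851272658795759 [ 0.701  -0.1764  0.0704  1.8302  0.8147  0.0202 -0.0081  0.0023] [104.8654  46.6799] [np.float64(2.864), np.float64(2.869), np.float64(2.865), np.float64(2.873), np.float64(2.876), np.float64(2.882), np.float64(2.898), np.float64(2.906)]
```

View pics/fit1.png

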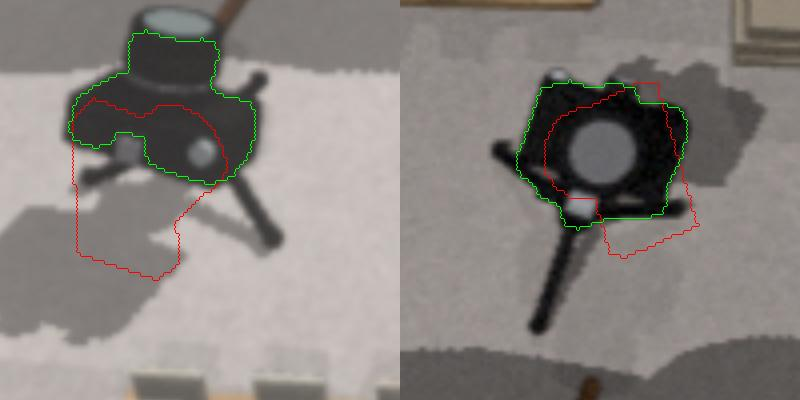

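```bash
python3 - <<'E'
s=open("fit.py").read()
s=s.replace('''    cs,_=cv2.findContours(full,cv2.RETR_EXTERNAL,2);''','''    if n=="S": cv2.ellipse(full,(191,229),(9,3),3,0,360,1,-1)
    full=cv2.morphologyEx(full,cv2.MORPH_CLOSE,cv2.getStructuringElement(2,(7,7)))
    cs,_=cv2.findContours(full,cv2.RETR_EXTERNAL,2);''')
s=s.replace('''    i=1+np.argmax(st[1:,4]);''','''    i=1+(np.argmin(np.hypot(*(ce[1:]-(190.9,229.5)).T)) if n=="S" else np.argmax(st[1:,4]));''')
s=s.replace("(1.8,4.2)","(2.2,3.6)").replace("(.02,.06)","(.02,.045)")
open("fit.py","w").write(s)
E
python3 fit.py
```

```text
tripod [ 0.6681 -0.1829] r [0.08 0.08 0.08] ang [160.2484  46.2283 -78.1356]
S net 1487 op 1243 glass [182 226  18   7 103] [190.6893 229.0388] ((190.7877960205078, 229.10391235351562), (6.757479190826416, 17.25029182434082), 93.70801544189453)
T net 1036 op 1218 glass [317 121  16  15 191] [324.1571 127.8743] ((324.1291198730469, 127.997802734375), (15.056747436523438, 15.281867980957031), 31.434524536132812)
lens [ 0.6734 -0.1785  0.1498] [np.float64(0.001582841088866958), np.float64(0.0015828410888669544)]
0.4574914485673343 [ 0.6738 -0.1789  0.1492  2.873   1.0112  0.0286 -0.0016 -0.0062] [164.6088  57.9352] [np.float64(0.731), np.float64(0.654), np.float64(0.583), np.float64(0.513), np.float64(0.465), np.float64(0.483), np.float64(0.506), np.float64(0.544)]
0.4536803019089047 [ 0.6729 -0.1791  0.148   2.8985  1.0088  0.0267 -0.0008 -0.004 ] [166.0715  57.8004] [np.float64(0.723), np.float64(0.653), np.float64(0.578), np.float64(0.516), np.float64(0.466), np.float64(0.474), np.float64(0.499), np.float64(0.545)]
```

View pics/fit1.png

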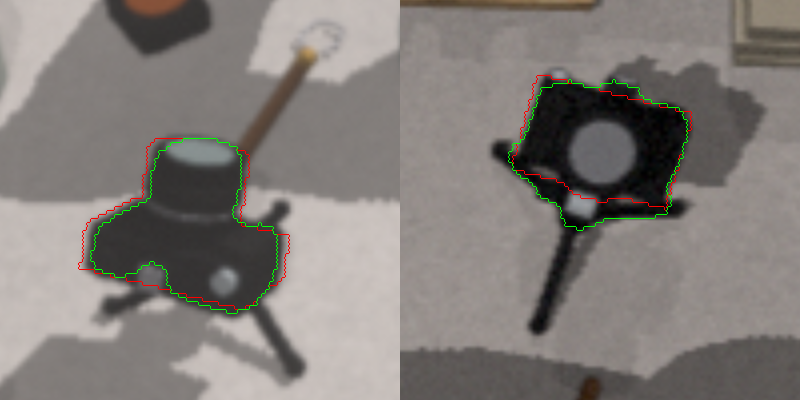

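```bash
cat > fit2.py <<'E'
from h import *
import pickle
from scipy.optimize import least_squares
np.set_printoptions(precision=4,suppress=True)
S,T=pickle.load(open("frames.pkl","rb"))
q0=np.load("camfit.npy"); F=8; a=np.linspace(0,2*np.pi,80)
wins=[(S,176,206,220,244),(T,310,338,114,141)]
def render(q,p,w,body):
    _,c0,c1,r0,r1=w; x,y,z,pan,til,rg=q[:6]
    b=-np.array([np.cos(til)*np.cos(pan),np.cos(til)*np.sin(pan),np.sin(til)]);yv=np.cross([0,0,1],b);yv/=np.linalg.norm(yv);zv=np.cross(b,yv);o=np.array([x,y,z])
    ring=lambda r,d:o+d*b+r*(np.cos(a)[:,None]*yv+np.sin(a)[:,None]*zv)
    out=[]
    for P in(np.vstack([ring(.0295,0),ring(.0295,.06)]),ring(rg,0)):
        h=cv2.convexHull(((proj(p,P)+.5-[c0,r0])*F).astype(np.float32)); m=np.zeros(((r1-r0)*F,(c1-c0)*F),np.float32)
        cv2.fillConvexPoly(m,np.round((h-.5)*16).astype(np.int32),1,shift=4)
        m=cv2.GaussianBlur(m,(0,0),F*abs(q[6])+.01); out.append(cv2.resize(m,(c1-c0,r1-r0),interpolation=cv2.INTER_AREA))
    return out
def res(q,show=False):
    R=[]
    for w in wins:
        p,c0,c1,r0,r1=w; I=p["pixels"][r0:r1,c0:c1].mean(2)
        cyl,gl=render(q,p,w,0)
        use=np.ones(I.shape,bool)
        if p is S: use[17:]=0; use[:, -6:]&=False
        else:
            yy,xx=np.mgrid[r0:r1,c0:c1]; u=proj(p,q0[:3]); use=np.hypot(xx-u[0],yy-u[1])<11; 
        A=np.c_[gl[use],(cyl-gl)[use],(1-cyl)[use] if p is S else 0*gl[use]]
        s=np.linalg.lstsq(A,I[use],rcond=None)[0]; R.append((A@s-I[use])/10)
        if show: print(s)
    R.append((np.array(q[:3])-q0[:3])/.004)
    return np.concatenate(R)
for pan in(2.83,2.88):
  for t in(.9,.95,1.0,1.05,1.1):
    f=lambda k:res(np.r_[k[:3],pan,t,k[3:]])
    r=least_squares(f,np.r_[q0[:3],.021,.5],diff_step=3e-3,x_scale=[.003,.003,.003,.002,.2]);print(pan,t,r.cost,r.x)
E
python3 fit2.py
```

```text
2.83 0.9 575.0315486120576 [ 0.6739 -0.1792  0.1484  0.0212  0.879 ]
2.83 0.95 499.18119424481216 [ 0.6736 -0.1789  0.1491  0.0211  0.8436]
2.83 1.0 426.0109392318924 [ 0.6734 -0.1789  0.1495  0.0211  0.7547]
2.83 1.05 394.5016952813265 [ 0.6733 -0.1789  0.1497  0.0208  0.7214]
2.83 1.1 440.57302814648347 [ 0.6733 -0.1789  0.1497  0.0207  0.7549]
2.88 0.9 538.5725628682474 [ 0.6739 -0.1791  0.1484  0.0212  0.8951]
2.88 0.95 470.4086319556068 [ 0.6736 -0.179   0.149   0.0211  0.8474]
2.88 1.0 400.4211534263919 [ 0.6735 -0.1789  0.1496  0.021   0.7812]
2.88 1.05 368.49153802734577 [ 0.6733 -0.1789  0.1497  0.0209  0.7218]
2.88 1.1 409.77272965017033 [ 0.6734 -0.179   0.1499  0.0207  0.7672]
```

The moves have only shift and twist, with no tilt, but the final pose needs the lid axis about 31° off vertical. I'll first check, up in free air, how the arm behaves at the edge of its reach.

carry_out(rows=[[[0, 0, -0.04, 0], [0, 0, -0.08, 0], [0, 0, -0.12, 0], [0, 0.04, -0.16, 0], [0, 0.08, -0.2, 0], [0, 0.12, -0.2, 0], [0, 0.16, -0.2, 0], [0, 0.2, -0.2, 0], [0, 0.24, -0.2, 0], [0, 0.28, -0.2, 0], [0, 0.32, -0.2, 0], [0, 0.36, -0.2, 0]]])

```text
clock: 3.0
position: [0.3083, 0.7877, 0.4264]
tool_rot: [3.129, 0.012, 2.769]
force: [-1.1, 0.3, 0.8]
grip_width: 0.0851
finger_force: 0.0
```

```bash
python3 -c "
from h import *
s=bot.observe();print(s['clock'],s['qpos'].round(3),s['position'].round(3),s['tool_rot'].round(3))"
```

```text
3.0 [-1.282  1.001  0.091  0.218 -0.068  1.911 -0.059] [0.308 0.788 0.426] [3.129 0.012 2.769]
```

carry_out(rows=[[[0, 0.04, 0, 0], [0, 0.08, 0, 0], [0, 0.12, 0, 0], [0, 0.16, 0, 0]]])

```text
clock: 3.33
position: [0.3042, 0.8057, 0.4053]
tool_rot: [3.116, 0.004, 2.79]
force: [-0.0, -0.7, -0.0]
grip_width: 0.0855
finger_force: 0.0
```

```bash
python3 -c "
from h import *
s=bot.observe();print(s['clock'],s['qpos'].round(3),s['position'].round(3),s['tool_rot'].round(3))"
```

```text
3.3333 [-1.231  1.032 -0.519  0.179  0.483  1.928 -0.105] [0.304 0.806 0.405] [3.116 0.004 2.79 ]
```

carry_out(rows=[[[0, -0.04, 0, 0], [0, -0.08, 0, 0], [0, -0.12, 0, 0], [0, -0.16, 0, 0], [0, -0.2, 0, 0], [0, -0.2, 0, 0]]])

```text
clock: 3.83
position: [0.2584, 0.6781, 0.4039]
tool_rot: [3.116, 0.003, 2.79]
force: [1.8, 2.3, 0.3]
grip_width: 0.0856
finger_force: 0.0
```

```bash
python3 -c "
from h import *
s=bot.observe();print(s['clock'],s['qpos'].round(3),s['position'].round(4),s['tool_rot'].round(4))"
```

```text
3.8333 [-0.982  0.644 -0.633  1.023  0.374  1.551 -0.293] [0.2584 0.6781 0.4039] [3.1165 0.0033 2.7898]
```

Useful finding: the commanded pose rebases on what was reached, so the tool keeps a tilt it picks up by pushing at the reach limit. The 1.5° outward tilt stayed after I came back. I can use that while holding the lid. Next is the precise lid position, then the grasp.

```bash
python3 - <<'E'
from h import *
import pickle
np.set_printoptions(precision=4,suppress=True)
S,T=pickle.load(open("frames.pkl","rb"))
print("knob",atz(T,(151.5,188),.131),atz(S,(362.2,197.2),.131), "disc",atz(T,(153.8,190),.106))
# jar+lid silhouette fit: disc ring + belly, cost vs saved picture in net regions
for p,n in((S,"S"),(T,"T")):
    r=bot.regions_of(bot.grab_frame("scene" if n=="S" else "top"),"lid_knob")
    m=min(r,key=lambda d:np.hypot(*(np.array(d["position"])-((359,205) if n=="S" else (152,188)))))["region"].astype(np.uint8)
    cs,_=cv2.findContours(m,0,2);c=max(cs,key=cv2.contourArea);(u,v),ax,an=cv2.fitEllipse(c);print(n,m.sum(),(u,v),ax,an,"->",atz(p,(u,v),.108))
    np.save(f"lid{n}.npy",m)
# model fit: disc (r46,z .1005-.106) + knob (r15, z .1215-.1415), yaw-free
from scipy.optimize import minimize
a=np.linspace(0,2*np.pi,60)
def mk(p,xy):
    m=np.zeros((384*4,512*4),np.uint8)
    for rings in([(.046,.1),(.046,.106)],[(.015,.1215),(.015,.1355),(.008,.1415)]):
        P=np.vstack([np.c_[xy[0]+r*np.cos(a),xy[1]+r*np.sin(a),0*a+z] for r,z in rings])
        h=cv2.convexHull(((proj(p,P)+.5)*4).astype(np.float32));cv2.fillConvexPoly(m,np.round(h-.5).astype(np.int32),1)
    return m
M=[(p,cv2.resize(np.load(f"lid{n}.npy"),None,fx=4,fy=4,interpolation=0)) for p,n in((S,"S"),(T,"T"))]
for use in(M[:1],M[1:],M):
    f=lambda q:sum((mk(p,q)!=m).sum() for p,m in use)
    b=min(((f((x,y)),x,y) for x in np.arange(.495,.53,.0025) for y in np.arange(.245,.275,.0025)));print(b)
print("notch",atz(S,(349.8,208.6),.103),atz(T,(164,182.4),.103))
E
```

```text
knob [0.5062 0.2591 0.131 ] [0.5081 0.2627 0.131 ] disc [0.5062 0.2585 0.106 ]
S 593 (360.0650634765625, 202.96807861328125) (21.993803024291992, 33.19509506225586) 105.35211944580078 -> [0.5063 0.2618 0.108 ]
T 935 (153.66964721679688, 190.5525665283203) (33.56174087524414, 34.984798431396484) 79.2120361328125 -> [0.5043 0.2583 0.108 ]
(np.int64(944), np.float64(0.5), np.float64(0.2625))
(np.int64(1475), np.float64(0.505), np.float64(0.2575))
(np.int64(3323), np.float64(0.505), np.float64(0.26))
notch [0.5258 0.2314 0.103 ] [0.5279 0.2339 0.103 ]
```

carry_out(rows=[[[-0.377, -0.306, 0.14, 90], [-0.377, -0.306, 0.14, 90], [-0.377, -0.306, 0.14, 90], [-0.377, -0.306, 0.14, 90], [-0.377, -0.306, 0.14, 90], [-0.377, -0.306, 0.14, 90], [-0.377, -0.306, 0.14, 90], [-0.377, -0.306, 0.14, 90], [-0.377, -0.306, 0.14, 90], [-0.377, -0.306, 0.14, 90], [-0.377, -0.306, 0.14, 90], [-0.377, -0.306, 0.14, 90]]], grip=0.06)

```text
clock: 5.03
position: [0.5087, 0.2695, 0.2594]
tool_rot: [3.136, -0.026, 1.285]
force: [1.6, 1.5, -0.2]
grip_width: 0.0599
finger_force: 0.0
```

```bash
cat >> h.py <<'E'
def st():
    s=bot.observe(); np.set_printoptions(precision=4,suppress=True); R=Ro.from_euler("xyz",s["tool_rot"]).as_matrix()
    print(round(float(s["clock"]),2),"q",s["qpos"],"p",s["position"],"rot",s["tool_rot"],"w",round(float(s["grip_width"]),4),"F",s["force"],"\nR",R.tolist() if 0 else R)
    return s,R
def to(tgt,yaz=None):
    s,R=st(); d=R.T@(np.array(tgt)-s["position"]); 
    tw=None if yaz is None else -((yaz-np.degrees(np.arctan2(R[1,1],R[0,1]))+180)%360-180)
    print("shift",d,"twist",tw)
E
python3 -c "
from h import *
to((.506,.26,.22),-21)"
```

```text
5.03 q [-0.3791  0.4124 -0.2776  1.7106  0.1165  1.0111 -0.9798] p [0.5087 0.2695 0.2594] rot [ 3.1358 -0.0264  1.2851] w 0.0599 F [ 1.5835  1.4894 -0.2224] 
R [[ 0.2818  0.9594  0.013 ]
 [ 0.9591 -0.282   0.0237]
 [ 0.0264  0.0058 -0.9996]]
shift [-0.0109 -0.0001  0.0392] twist 4.619751478812503
```

carry_out(rows=[[[-0.004, 0, 0.04, 5], [-0.004, 0, 0.04, 5], [-0.004, 0, 0.04, 5]]])

```text
clock: 5.28
position: [0.5061, 0.2682, 0.219]
tool_rot: [3.141, -0.024, 1.206]
force: [-0.2, 0.9, 1.3]
grip_width: 0.0598
finger_force: 0.0
```

```bash
python3 - <<'E'
from h import *
to((.506,.26,.111),-21)
S=bot.grab_frame("scene");T=bot.grab_frame("top")
a=S["pixels"][150:240,310:410,::-1];b=T["pixels"][140:230,100:200,::-1]
cv2.imwrite("pics/pre.png",np.hstack([cv2.resize(x,(400,360),interpolation=cv2.INTER_CUBIC) for x in(a,b)]))
E
```

```text
5.28 q [-0.3957  0.4516 -0.2564  1.7612  0.1234  0.9245 -1.0641] p [0.5061 0.2682 0.219 ] rot [ 3.1406 -0.0243  1.2065] w 0.0598 F [-0.2328  0.8802  1.2547] 
R [[ 0.3562  0.9344  0.0096]
 [ 0.9341 -0.3564  0.0223]
 [ 0.0243  0.001  -0.9997]]
shift [-0.0103  0.0027  0.1078] twist 0.12352266613197571
```

View pics/pre.png

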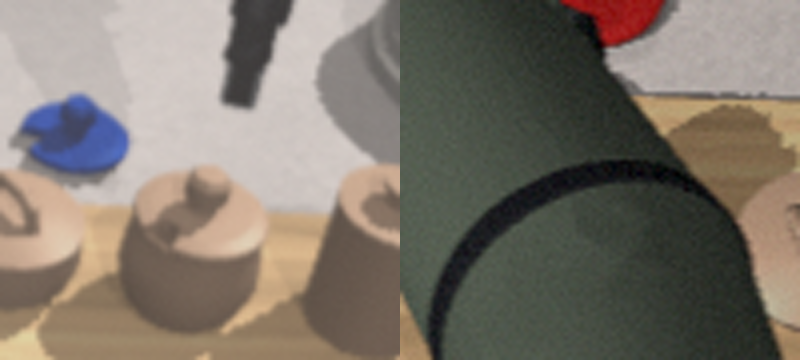

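The scene view shows the gripper above the sugar jar, with the knob at about (362,196). The shadowed notch is at its lower left, and nothing has been disturbed. Now I'll descend over the knob.

carry_out(rows=[[[-0.009, 0.002, 0.03, 0], [-0.009, 0.002, 0.05, 0], [-0.009, 0.002, 0.07, 0], [-0.009, 0.002, 0.09, 0], [-0.009, 0.002, 0.1, 0], [-0.009, 0.002, 0.107, 0], [-0.009, 0.002, 0.107, 0], [-0.009, 0.002, 0.107, 0]]])

```text
clock: 6.05
position: [0.5063, 0.2613, 0.1134]
tool_rot: [3.138, -0.027, 1.204]
force: [-0.7, -0.8, 0.1]
grip_width: 0.0603
finger_force: 0.0
```

```bash
python3 - <<'E'
from h import *
to((.506,.261,.111),-21)
S=bot.grab_frame("scene")
a=S["pixels"][150:240,300:420,::-1]
cv2.imwrite("pics/pre2.png",cv2.resize(a,(800,600),interpolation=cv2.INTER_CUBIC))
E
```

```text
6.05 q [-0.4088  0.5846 -0.2281  1.8578  0.1767  0.695  -1.1   ] p [0.5063 0.2613 0.1134] rot [ 3.1382 -0.0266  1.2044] w 0.0603 F [-0.6618 -0.8447  0.0946] 
R [[ 0.3581  0.9336  0.0127]
 [ 0.9333 -0.3583  0.0236]
 [ 0.0266  0.0034 -0.9996]]
shift [-0.0005 -0.0002  0.0024] twist 0.0019233808310161749
```

View pics/pre2.png

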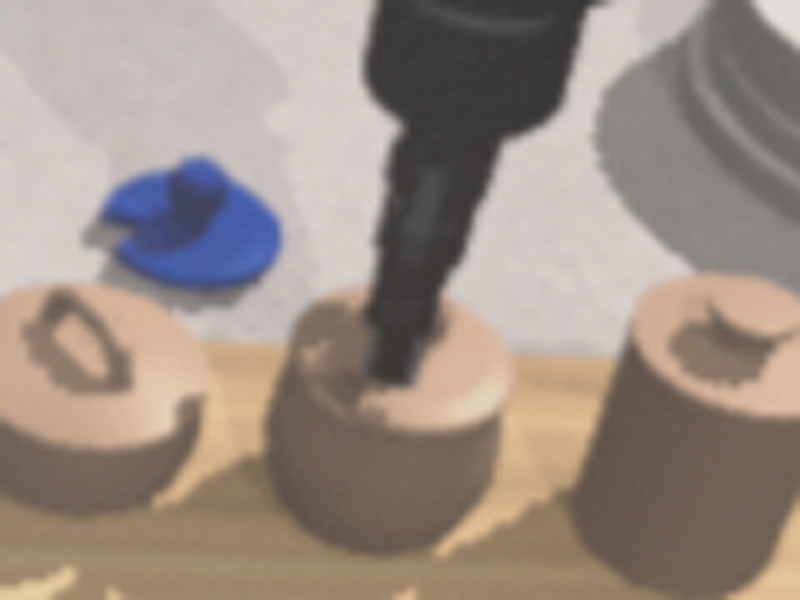

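The near finger stands right in front of the knob, at about (395,340) in the crop, above the disc. Closing.

carry_out(rows=[[[0, 0, 0, 0], [0, 0, 0, 0], [0, 0, 0, 0], [0, 0, 0, 0], [0, 0, 0, 0], [0, 0, 0, 0]]], grip=0.0, grip_force=60)

```text
clock: 6.6
position: [0.506, 0.261, 0.1132]
tool_rot: [3.138, -0.026, 1.204]
force: [-3.3, 0.5, 9.6]
grip_width: 0.0281
finger_force: 58.5
```

carry_out(rows=[[[0, 0, -0.005, 0], [0, 0, -0.012, 0], [0, 0, -0.025, 0], [0, 0, -0.05, 0], [0, 0, -0.08, 0], [0, 0, -0.11, 0], [0, 0, -0.15, 0], [0, 0, -0.19, 0], [0, 0, -0.23, 0], [0, 0, -0.25, 0], [0, 0, -0.25, 0]]], grip_force=90)

```text
clock: 7.52
position: [0.5039, 0.2555, 0.3678]
tool_rot: [3.134, -0.031, 1.203]
force: [0.1, 0.1, -1.6]
grip_width: 0.0272
finger_force: 88.9
```

```bash
python3 - <<'E'
from h import *
st()
S=bot.grab_frame("scene")
a=S["pixels"][60:240,280:480,::-1]
cv2.imwrite("pics/lift.png",cv2.resize(a,(800,600),interpolation=cv2.INTER_CUBIC))
E
```

```text
7.52 q [-0.3644  0.3035 -0.2669  1.5859  0.0721  1.2329 -1.009 ] p [0.5039 0.2555 0.3678] rot [ 3.1341 -0.0312  1.2032] w 0.0272 F [ 0.1102  0.1417 -1.5756] 
R [[ 0.3592  0.9331  0.0182]
 [ 0.9328 -0.3596  0.0264]
 [ 0.0312  0.0075 -0.9995]]
```

View pics/lift.png

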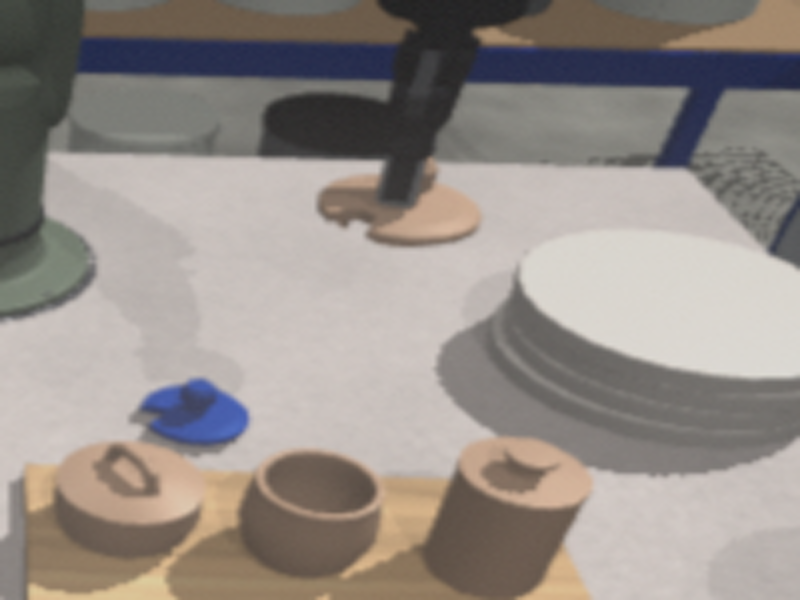

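Lid lifted cleanly, the jar stays, and the notch shows at about (367,126) in the full image. Next I'll swing to azimuth −15° at long reach, turning the lid on the way.

carry_out(rows=[[[-0.333, 0.425, -0.087, -36], [-0.333, 0.425, -0.087, -36], [-0.333, 0.425, -0.087, -36], [-0.333, 0.425, -0.087, -36], [-0.333, 0.425, -0.087, -36], [-0.333, 0.425, -0.087, -36], [-0.333, 0.425, -0.087, -36], [-0.333, 0.425, -0.087, -36], [-0.333, 0.425, -0.087, -36], [-0.333, 0.425, -0.087, -36], [-0.333, 0.425, -0.087, -36], [-0.333, 0.425, -0.087, -36]]])

```text
clock: 8.57
position: [0.7457, -0.1558, 0.4315]
tool_rot: [3.126, -0.02, 1.832]
force: [1.5, 0.7, 0.0]
grip_width: 0.0275
finger_force: 89.0
```

```bash
python3 - <<'E'
from h import *
s,R=st()
S=bot.grab_frame("scene");T=bot.grab_frame("top")
c=s["position"]-.014*R[:,2]*-1*0+np.array([0,0,-.0145])
for p in(S,T):
    print([(np.round(d["position"],1).tolist(),round(d["conf"],2)) for d in bot.spot_point(p,"lid_notch")[:4]],"expect centre",proj(p,c),[(round(y),proj(p,c+.04*np.array([np.cos(np.radians(y)),np.sin(np.radians(y)),0])).round(1).tolist()) for y in(-30,-20,-10,0)])
E
```

```text
8.57 q [ 0.2191  0.6957 -0.2019  0.796   0.1057  1.6507  0.3335] p [ 0.7457 -0.1558  0.4315] rot [ 3.1258 -0.0195  1.8317] w 0.0275 F [1.5462 0.6864 0.0059] 
R [[-0.2579  0.9661  0.0102]
 [ 0.966   0.2576  0.0229]
 [ 0.0195  0.0158 -0.9997]]
[([315.1, 182.7], 0.88), ([165.4, 161.6], 0.74), ([373.0, 287.5], 0.7), ([179.6, 196.5], 0.43)] expect centre [178.0064 152.8317] [(-30, [161.5, 164.0]), (-20, [164.8, 165.2]), (-10, [168.6, 166.0]), (0, [172.7, 166.4])]
[([190.7, 266.9], 0.74), ([157.3, 122.0], 0.72), ([201.6, 199.7], 0.16)] expect centre [331.1813  50.7169] [(-30, [340.8, 35.6]), (-20, [337.7, 34.2]), (-10, [334.5, 33.3]), (0, [331.1, 33.0])]
```

```bash
python3 - <<'E'
from h import *
s,R=st()
S=bot.grab_frame("scene")
r=bot.regions_of(S,"lid_knob");print([(np.round(d["position"],1),round(d["conf"],2),d["region"].sum()) for d in r])
c=s["position"]+np.array([0,0,-.0145]); F=8; c0,r0=150,130
a=np.linspace(0,2*np.pi,200)
v=cv2.resize(S["pixels"][r0:r0+50,c0:c0+60,::-1],None,fx=F,fy=F,interpolation=cv2.INTER_CUBIC); L=v.copy()
P=lambda X:np.round(((proj(S,X)+.5-[c0,r0])*F-.5)*16).astype(np.int32)
for z in(0,.006): cv2.polylines(v,[P(c+np.c_[.046*np.cos(a),.046*np.sin(a),0*a+z])],True,(0,255,0),1,shift=4)
for y,co in((-15,(0,0,255)),(-30,(255,0,0))):
    e=np.radians(y);u=np.array([np.cos(e),np.sin(e),0]);w=np.array([-u[1],u[0],0])
    cv2.polylines(v,[P(np.array([c+.006*np.array([0,0,1])+i*u+j*w for i,j in((.0443,.013),(.03,.0085),(.03,-.0085),(.0443,-.013))]))],False,co,1,shift=4)
cv2.imwrite("pics/yaw.png",np.vstack([L,v])[:, :]) ; o=np.hstack([L,v]);cv2.imwrite("pics/yaw.png",cv2.resize(o,(800,int(800*o.shape[0]/o.shape[1]))))
E
```

```text
8.77 q [ 0.2183  0.6961 -0.2023  0.7996  0.1054  1.6484  0.3307] p [ 0.7456 -0.1548  0.4297] rot [ 3.1272 -0.0206  1.8304] w 0.0273 F [ 0.0484  0.036  -1.911 ] 
R [[-0.2566  0.9665  0.0087]
 [ 0.9663  0.2564  0.0236]
 [ 0.0206  0.0144 -0.9997]]
[(array([382.7, 274.7]), 0.94, np.int64(849)), (array([181.4, 152.2]), 0.81, np.int64(1153)), (array([331. , 183.3]), 0.74, np.int64(359))]
```

View pics/yaw.png

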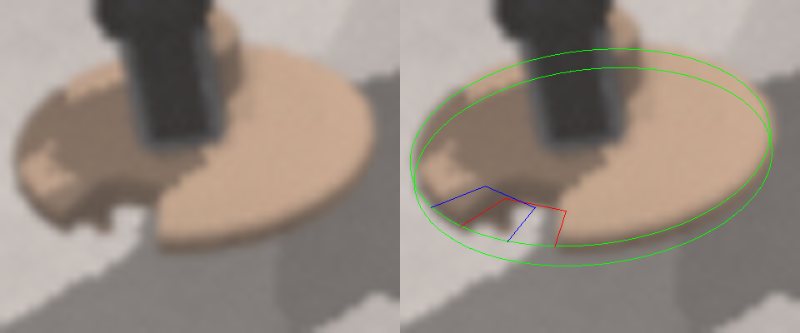

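The lid matches the red overlay, so the notch is at −15° to within about 3°, and the underside sits about 10 mm below the TCP. Now I'll push outward and up at the reach limit along azimuth −18° to gain tilt.

carry_out(rows=[[[-0.112, 0.026, -0.02, 0], [-0.112, 0.026, -0.02, 0], [-0.112, 0.026, -0.02, 0], [-0.27, 0.28, -0.3, 0], [-0.27, 0.28, -0.3, 0], [-0.27, 0.28, -0.3, 0], [-0.27, 0.28, -0.3, 0], [-0.27, 0.28, -0.3, 0], [-0.27, 0.28, -0.3, 0], [-0.27, 0.28, -0.3, 0]]])

```text
clock: 9.7
position: [0.8038, -0.2528, 0.4637]
tool_rot: [3.081, 0.007, 1.831]
force: [0.4, 0.4, -1.0]
grip_width: 0.027
finger_force: 89.9
```

```bash
python3 -c "
from h import *
s,R=st();print(np.degrees(np.arccos(-R[2,2])),np.degrees(np.arctan2(R[1,2],R[0,2])))"
```

```text
9.7 q [ 0.2102  0.9994  0.4537  0.1701 -0.4429  1.9321  0.5411] p [ 0.8038 -0.2528  0.4637] rot [3.0807 0.0069 1.8309] w 0.027 F [ 0.4338  0.4427 -0.9642] 
R [[-0.2571  0.9645  0.0606]
 [ 0.9664  0.2571  0.009 ]
 [-0.0069  0.0609 -0.9981]]
3.5136247613870215 8.489278034436191
```

carry_out(rows=[[[-0.08, 0.13, -0.3, 0], [-0.08, 0.13, -0.3, 0], [-0.08, 0.13, -0.3, 0], [-0.08, 0.13, -0.3, 0]]])

```text
clock: 10.03
position: [0.794, -0.2503, 0.5147]
tool_rot: [3.028, 0.038, 1.829]
force: [0.1, 0.2, -1.6]
grip_width: 0.0269
finger_force: 89.9
```

```bash
python3 -c "
from h import *
s,R=st();print(np.degrees(np.arccos(-R[2,2])),np.degrees(np.arctan2(R[1,2],R[0,2])))"
```

```text
10.03 q [ 0.21    0.9371  0.4301  0.169  -0.4175  1.9324  0.5376] p [ 0.794  -0.2503  0.5147] rot [3.0276 0.0375 1.8291] w 0.0269 F [ 0.0839  0.1876 -1.5894] 
R [[-0.2553  0.9595  0.1195]
 [ 0.9661  0.2579 -0.007 ]
 [-0.0375  0.1137 -0.9928]]
6.874600122560542 -3.34398234244071
```

carry_out(rows=[[[-0.1, 0.18, -0.48, 0], [-0.1, 0.18, -0.48, 0], [-0.1, 0.18, -0.48, 0], [-0.1, 0.18, -0.48, 0], [-0.1, 0.18, -0.48, 0], [-0.1, 0.18, -0.48, 0], [-0.1, 0.18, -0.48, 0], [-0.1, 0.18, -0.48, 0]]])

```text
clock: 10.7
position: [0.781, -0.2268, 0.5906]
tool_rot: [2.947, 0.092, 1.829]
force: [0.1, 0.8, -1.8]
grip_width: 0.0275
finger_force: 89.9
```

```bash
python3 -c "
from h import *
s,R=st();print(np.degrees(np.arccos(-R[2,2])),np.degrees(np.arctan2(R[1,2],R[0,2])))"
```

```text
10.7 q [ 0.1595  0.8699  0.7837  0.1703 -0.7264  1.9324  0.5566] p [ 0.781  -0.2268  0.5906] rot [2.9472 0.092  1.8286] w 0.0275 F [ 0.056   0.7628 -1.765 ] 
R [[-0.2539  0.9442  0.2098]
 [ 0.9629  0.2673 -0.0379]
 [-0.0919  0.1924 -0.977 ]]
12.30998873653524 -10.238051618547868
```

carry_out(rows=[[[-0.13, 0.22, -0.46, 0], [-0.13, 0.22, -0.46, 0], [-0.13, 0.22, -0.46, 0], [-0.13, 0.22, -0.46, 0], [-0.13, 0.22, -0.46, 0], [-0.13, 0.22, -0.46, 0], [-0.13, 0.22, -0.46, 0], [-0.13, 0.22, -0.46, 0], [-0.13, 0.22, -0.46, 0], [-0.13, 0.22, -0.46, 0]]])

```text
clock: 11.53
position: [0.7576, -0.2202, 0.65]
tool_rot: [2.887, 0.127, 1.821]
force: [0.1, 0.0, -1.9]
grip_width: 0.0271
finger_force: 89.9
```

```bash
python3 -c "
from h import *
s,R=st();print(np.degrees(np.arccos(-R[2,2])),np.degrees(np.arctan2(R[1,2],R[0,2])))"
```

```text
11.53 q [ 0.1691  0.7713  0.4579  0.1691 -0.4144  1.9325  0.5204] p [ 0.7576 -0.2202  0.65  ] rot [2.8866 0.1268 1.8214] w 0.0271 F [ 0.0583  0.0318 -1.9183] 
R [[-0.246   0.9295  0.2747]
 [ 0.961   0.2709 -0.056 ]
 [-0.1265  0.2502 -0.9599]]
16.281212913539697 -11.52020970958947
```

carry_out(rows=[[[-0.1, 0.18, -0.36, 0], [-0.1, 0.18, -0.36, 0], [-0.1, 0.18, -0.36, 0], [-0.1, 0.18, -0.36, 0]]])

```text
clock: 11.87
position: [0.7381, -0.2128, 0.6963]
tool_rot: [2.833, 0.155, 1.814]
force: [-0.2, -0.5, -1.5]
grip_width: 0.027
finger_force: 89.9
```

carry_out(rows=[[[-0.1, 0.18, -0.36, 0], [-0.1, 0.18, -0.36, 0], [-0.1, 0.18, -0.36, 0], [-0.1, 0.18, -0.36, 0]]])

```text
clock: 12.2
position: [0.7169, -0.2052, 0.7392]
tool_rot: [2.782, 0.181, 1.806]
force: [0.7, 0.9, -1.2]
grip_width: 0.0271
finger_force: 89.9
```

```bash
python3 -c "
from h import *
s,R=st();print(np.degrees(np.arccos(-R[2,2])),np.degrees(np.arctan2(R[1,2],R[0,2])))"
```

```text
12.2 q [ 0.1511  0.6555  0.4755  0.1689 -0.4155  1.9325  0.5151] p [ 0.7169 -0.2052  0.7392] rot [2.7821 0.1807 1.8059] w 0.0271 F [ 0.6566  0.9054 -1.236 ] 
R [[-0.2292  0.8956  0.3813]
 [ 0.9566  0.2796 -0.0816]
 [-0.1797  0.3461 -0.9208]]
22.95197144078268 -12.082963355955345
```

carry_out(rows=[[[-0.2, 0.19, -0.32, 0], [-0.2, 0.19, -0.32, 0], [-0.2, 0.19, -0.32, 0], [-0.2, 0.19, -0.32, 0]]])

```text
clock: 12.53
position: [0.692, -0.2231, 0.7707]
tool_rot: [2.745, 0.204, 1.795]
force: [0.6, 0.5, -1.6]
grip_width: 0.0269
finger_force: 89.9
```

```bash
python3 -c "
from h import *
s,R=st();print(np.degrees(np.arccos(-R[2,2])),np.degrees(np.arctan2(R[1,2],R[0,2])))"
```

```text
12.53 q [ 0.1814  0.6138  0.4978  0.1691 -0.441   1.9325  0.5442] p [ 0.692  -0.2231  0.7707] rot [2.7446 0.2037 1.795 ] w 0.0269 F [ 0.5728  0.4605 -1.6414] 
R [[-0.2177  0.8817  0.4185]
 [ 0.9548  0.2813 -0.0959]
 [-0.2023  0.3787 -0.9031]]
25.425573659300504 -12.9124151104265
```

carry_out(rows=[[[-0.21, 0.2, -0.31, 0], [-0.21, 0.2, -0.31, 0], [-0.21, 0.2, -0.31, 0], [-0.21, 0.2, -0.31, 0]]])

```text
clock: 12.87
position: [0.6676, -0.239, 0.7984]
tool_rot: [2.711, 0.226, 1.782]
force: [0.1, 0.9, -2.9]
grip_width: 0.0272
finger_force: 89.9
```

```bash
python3 -c "
from h import *
s,R=st();print(np.degrees(np.arccos(-R[2,2])),np.degrees(np.arctan2(R[1,2],R[0,2])))"
```

```text
12.87 q [ 0.2103  0.5764  0.5214  0.1694 -0.4673  1.9325  0.5701] p [ 0.6676 -0.239   0.7984] rot [2.7109 0.2258 1.7819] w 0.0272 F [ 0.1065  0.8702 -2.9444] 
R [[-0.2042  0.8689  0.4509]
 [ 0.953   0.2818 -0.1114]
 [-0.2239  0.4069 -0.8856]]
27.6731784929976 -13.881017069735378
```

carry_out(rows=[[[-0.22, 0.23, -0.35, 0], [-0.22, 0.23, -0.35, 0], [-0.22, 0.23, -0.35, 0], [-0.22, 0.23, -0.35, 0], [-0.22, 0.23, -0.35, 0]]])

```text
clock: 13.28
position: [0.6406, -0.2475, 0.8296]
tool_rot: [2.668, 0.245, 1.777]
force: [-0.3, 0.2, -1.4]
grip_width: 0.0275
finger_force: 89.9
```

```bash
cat > tgt.py <<'E'
from h import *
s,R=st();print(np.degrees(np.arccos(-R[2,2])),np.degrees(np.arctan2(R[1,2],R[0,2])))
pan,til=2.88,1.035; L=np.array([.6734,-.179,.1495])
f=np.array([np.cos(til)*np.cos(pan),np.cos(til)*np.sin(pan),np.sin(til)]);zv=np.array([-np.sin(til)*np.cos(pan),-np.sin(til)*np.sin(pan),np.cos(til)])
print("angle err deg",np.degrees(np.arccos(-f@R[:,2])),"tool z target",-f)
U=L+.15*f
# under = TCP + .0105*toolz ; lid x = tool y turned so level az is y-30deg (about +lid z = -tool z)
lx=Ro.from_rotvec(np.radians(-30)*-R[:,2]).apply(R[:,1])
n=-R[:,2]; zp=zv-n*(zv@n); zp/=np.linalg.norm(zp)
tw=np.degrees(np.arctan2(np.cross(lx,zp)@R[:,2],lx@zp))
T=U-.0105*R[:,2]; print("TCP target",T,"shift",R.T@(T-s["position"]),"twist",tw)
E
python3 tgt.py
```

```text
13.28 q [ 0.2425  0.5285  0.4741  0.1693 -0.4421  1.9325  0.5883] p [ 0.6406 -0.2475  0.8296] rot [2.6683 0.2453 1.7767] w 0.0275 F [-0.3083  0.2014 -1.3765] 
R [[-0.1984  0.8486  0.4904]
 [ 0.9496  0.2903 -0.1183]
 [-0.2428  0.4422 -0.8635]]
30.293657574450133 -13.56807780491179
angle err deg 0.8267474875949202 tool z target [ 0.4932 -0.132  -0.8599]
TCP target [ 0.5943 -0.158   0.2875] shift [ 0.2258 -0.253   0.4347] twist -0.006287922249593145
```

carry_out(rows=[[[0.226, -0.253, 0.38, 0], [0.226, -0.253, 0.38, 0], [0.226, -0.253, 0.38, 0], [0.226, -0.253, 0.38, 0], [0.226, -0.253, 0.38, 0], [0.226, -0.253, 0.38, 0], [0.226, -0.253, 0.38, 0], [0.226, -0.253, 0.38, 0], [0.226, -0.253, 0.38, 0], [0.226, -0.253, 0.38, 0], [0.226, -0.253, 0.38, 0], [0.226, -0.253, 0.38, 0]]])

```text
clock: 14.28
position: [0.5898, -0.1763, 0.472]
tool_rot: [2.669, 0.244, 1.776]
force: [2.5, -0.6, -1.4]
grip_width: 0.0269
finger_force: 89.9
```

```bash
python3 tgt.py
```

```text
14.28 q [-0.3123  0.0616  0.5284  1.7453 -0.0224  0.8154  0.4817] p [ 0.5898 -0.1763  0.472 ] rot [2.6687 0.2439 1.7756] w 0.0269 F [ 2.4566 -0.5604 -1.4246] 
R [[-0.1974  0.8493  0.4897]
 [ 0.9501  0.2888 -0.1178]
 [-0.2415  0.442  -0.8639]]
30.243611749822584 -13.529770860972832
angle err deg 0.868418313295124 tool z target [ 0.4932 -0.132  -0.8599]
TCP target [ 0.5943 -0.158   0.2876] shift [ 0.0611 -0.0724  0.1594] twist -0.09823653325374729
```

carry_out(rows=[[[0.02, -0.024, 0.04, 0], [0.04, -0.048, 0.08, 0], [0.055, -0.066, 0.11, 0], [0.055, -0.066, 0.12, 0], [0.055, -0.066, 0.12, 0], [0.055, -0.066, 0.12, 0]]])

```text
clock: 14.78
position: [0.5825, -0.1592, 0.3279]
tool_rot: [2.671, 0.245, 1.774]
force: [0.5, 0.0, -1.2]
grip_width: 0.0272
finger_force: 89.9
```

```bash
python3 tgt.py
```

```text
14.78 q [-0.2865  0.1692  0.4921  2.0137 -0.109   0.4539  0.526 ] p [ 0.5825 -0.1592  0.3279] rot [2.6707 0.2454 1.7743] w 0.0272 F [ 0.504   0.043  -1.1885] 
R [[-0.1961  0.8505  0.4881]
 [ 0.95    0.2881 -0.1203]
 [-0.243   0.4401 -0.8645]]
30.17787363983186 -13.850443545636852
angle err deg 0.776927287875358 tool z target [ 0.4932 -0.132  -0.8599]
TCP target [ 0.5943 -0.1579  0.2876] shift [ 0.0087 -0.0073  0.0405] twist -0.12010020859567751
```

carry_out(rows=[[[0.004, -0.004, 0.02, 0], [0.009, -0.007, 0.035, 0], [0.009, -0.007, 0.04, 0], [0.009, -0.007, 0.04, 0], [0.009, -0.007, 0.04, 0], [0.009, -0.007, 0.04, 0]]])

```text
clock: 15.28
position: [0.595, -0.158, 0.2903]
tool_rot: [2.667, 0.247, 1.774]
force: [0.3, -0.4, -2.3]
grip_width: 0.0274
finger_force: 89.9
```

```bash
cat >> tgt.py <<'E'
S=bot.grab_frame("scene");Tp=bot.grab_frame("top")
C=s["position"]+.0105*R[:,2]; a=np.linspace(0,2*np.pi,200); ly=np.cross(n,lx)
out=[]
for p,(c0,r0) in((S,(145,150)),(Tp,(270,80))):
    F=6; v=cv2.resize(p["pixels"][r0:r0+100,c0:c0+66,::-1],None,fx=F,fy=F,interpolation=cv2.INTER_CUBIC)
    P=lambda X:np.round(((proj(p,X)+.5-[c0,r0])*F-.5)*16).astype(np.int32)
    for h in(0,.0095-.003): cv2.polylines(v,[P(C+h*n+.046*(np.cos(a)[:,None]*lx+np.sin(a)[:,None]*ly))],True,(0,255,0),1,shift=4)
    cv2.polylines(v,[P(np.array([C+i*lx+j*ly for i,j in((.0443,.013),(.028,.0085),(.028,-.0085),(.0443,-.013))]))],False,(0,0,255),1,shift=4)
    cv2.polylines(v,[P(L+.0295*(np.cos(a)[:,None]*zv+np.sin(a)[:,None]*np.cross(f,zv)))],True,(255,0,0),1,shift=4)
    out.append(v)
cv2.imwrite("pics/final.png",np.hstack(out))
E
python3 tgt.py
```

```text
15.28 q [-0.235   0.2402  0.4426  2.0403 -0.1885  0.3576  0.5906] p [ 0.595  -0.158   0.2903] rot [2.6666 0.2469 1.7737] w 0.0274 F [ 0.2766 -0.409  -2.2717] 
R [[-0.1954  0.8485  0.4917]
 [ 0.9498  0.2887 -0.1207]
 [-0.2444  0.4434 -0.8623]]
30.4203918906622 -13.795369314859606
angle err deg 0.6673218392555799 tool z target [ 0.4932 -0.132  -0.8599]
TCP target [ 0.5943 -0.1579  0.2875] shift [ 0.0009 -0.0018  0.002 ] twist -0.11127178389292773
```

View pics/final.png

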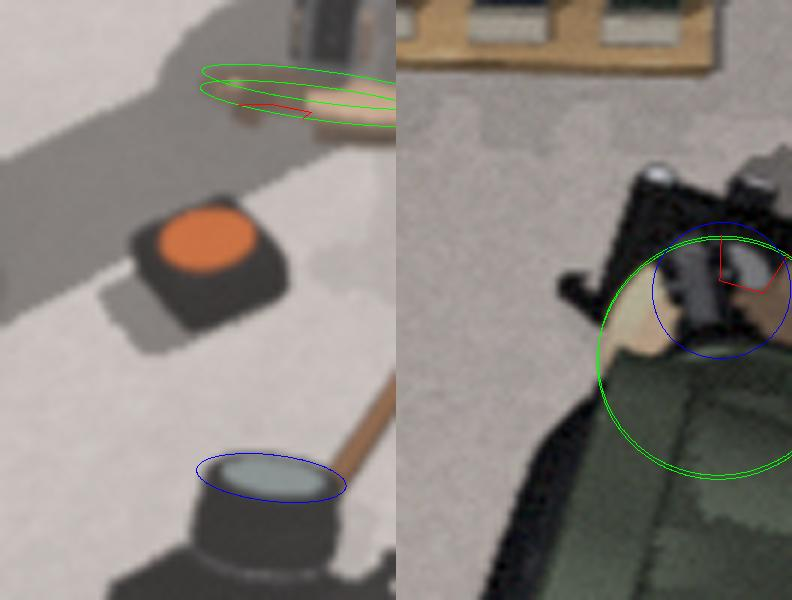

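The scene and top views show the lid above the lens. The notch is at about (275,105) in the left crop, between its horns and matching the overlay, and the lens disc is under the blue ellipse. One last small correction, let it settle, then hand in.

carry_out(rows=[[[0.001, -0.002, 0.002, 0], [0.001, -0.002, 0.002, 0], [0.001, -0.002, 0.002, 0], [0.001, -0.002, 0.002, 0], [0.001, -0.002, 0.002, 0], [0.001, -0.002, 0.002, 0], [0.001, -0.002, 0.002, 0], [0.001, -0.002, 0.002, 0]]])

```text
clock: 16.05
position: [0.5936, -0.1576, 0.2858]
tool_rot: [2.669, 0.247, 1.775]
force: [0.6, 0.4, -0.4]
grip_width: 0.0271
finger_force: 89.9
```

```bash
python3 tgt.py && python3 -c "
from workcell import bot
print(bot.job_done())"
```

```text
16.05 q [-0.2313  0.2445  0.438   2.0475 -0.1931  0.3482  0.5949] p [ 0.5936 -0.1576  0.2858] rot [2.6687 0.2466 1.7747] w 0.0271 F [ 0.62    0.4326 -0.4184] 
R [[-0.1963  0.8493  0.49  ]
 [ 0.9497  0.2891 -0.1206]
 [-0.2441  0.4417 -0.8633]]
30.308765612273824 -13.830338827518586
angle err deg 0.7053742027127002 tool z target [ 0.4932 -0.132  -0.8599]
TCP target [ 0.5943 -0.1579  0.2875] shift [-0.0009  0.0012 -0.0011] twist -0.07270631782680934
the job is handed in; nothing more can be done
None
```

Job handed in at 16 s: by my estimates, the lid is held steady about 15 cm from the lens, within 1° of square on, notch uppermost. While tilting it, joints 4 and 6 sat at their range limits; joint 6 read up to 1.9325 rad against the listed 1.93.

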